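Open a tube-rack carrier's gate and hold it wide

TASK

Open the gate of the red tube-rack carrier so that a colleague can slide the racks out: pinch the two tabs of the main catch on its roof until the gate springs out onto its safety catch, then squeeze the gate's grip to lift that catch and swing the gate past its half-open detent until it stands square to the front or somewhat wider. The gate closes itself when let go, so finish with the grip still squeezed in the hand, holding the gate wide and still, and do not disturb the tube rack, the stapler or the jar on the bench.

Things in the scene. Friction and masses are not known exactly. Their poses are not given: they have to be found in the camera images.
- carrier: Red tube-rack carrier, white roof, 270 deep (x) x 240 wide (y) x 170 high, standing firmly on the bench. Origin on the bench under the middle of its front edge; x points from the front into the box, y to the gate's hinge side, z up. The gate covers the front. On the roof: main catch, a carrying handle folded flat (12 high, 115 to 220 behind the front) and a 13 high detent housing by the hinge.
- main_catch (a point): Grasp point of the main catch, midway between its two black tabs, 196 above the bench; 45 behind the front edge, 8 to the -y side of the middle; axes as the carrier's. The tabs stand up to 210 above the bench, each 30 long (x), 8 thick (y); outer faces 48 apart along y at rest, 28 fully pinched. Pinch them together along the carrier's y.
- tab_left (a joint): Travel in m of the main catch's tab on the carrier's +y (hinge) side: 0 at rest (latched), 0.010 fully pinched. Spring 2.5 rising to 5 N; it springs back. The tabs' claws reach forward over the gate's top on thin slides and hook two lugs; both tabs must be drawn in at least 6 mm to let the gate go.
- tab_right (a joint): The same for the tab on the -y side.
- gate_angle (a joint): Gate angle in rad: 0 shut, grows as the free edge swings out of the front (clockwise from above), stop at 1.95, 1.57 square to the front. Let go by the main catch it springs to about 0.11, onto the safety catch. A detent holds it near 0.9, resisting before and after with about 4 N at the grip; past it from 1.36. A spring pulls it shut with 0.5 N at the grip near shut, 1.6 N wide open.
- gate_hinge (a point): Point on the gate's upright hinge axis at roof height, 170 above the bench: 12 before the carrier's front edge and 108 to its +y side; axes as the carrier's. The gate is a clear panel in an aluminium frame, 218 wide, 14 thick, from 10 to 166 above the bench.
- grip (a point): Grasp point of the gate's grip near its free edge, 206 above the bench, 182 from the hinge axis; moves with the gate. Axes turn with the gate: x through the gate from outside to inside, y along it towards the hinge, z up. Squeezed along x, post and plate end 13 to either side of this point. With the gate shut it lies 61 before and 66 to the -y side of the main catch's point.
- gate: The gate with its grip. Origin on the hinge axis at bench height, axes as the grip's. The grip's fixed part is a black post on the gate's outer side: 10 thick (x), 26 wide (y), top 229 above the bench.
- safety: Safety catch on the gate; origin at its pivot, 178 above the bench. Its black squeeze plate, behind the post (inner side), is 6 thick, 26 wide, top 226 above the bench. At rest it leans 0.3 rad back from the post (41 over both at the top); squeezed to its stop it is upright (26 over both). Spring 3 to 6 N: grip with 12 N or more.
- safety_lift (a joint): Angle in rad of the safety catch that the squeeze plate works: 0 at rest (hook down behind its keeper on the roof), 0.34 fully squeezed; from about 0.26 the hook is clear. Springs back. Its hook arm, 8 wide, runs back over the roof 30 from the grip's middle towards the free edge. It must stay lifted only until the gate passes about 0.2 rad.
- tube_rack: Blue wire rack with red-capped tubes, 184 x 76 x 74 high (caps to 102), loose on the bench; origin under its middle. Leave alone.
- stapler: Black stapler, 135 x 34 x 45 high, loose; origin under its middle. Leave alone.
- jar: Clear specimen jar with lid, 64 across, 75 high, loose; origin under its middle. Leave alone.

How it is judged (in metres and radians):
On the way, in this order (a step that is already met when the one before it is completed fails the run):
1. with the main catch pinched, the gate has sprung out onto its safety catch (value of joint gate_angle between 0.07 and 0.17 rad), for 0.1 s.
2. the gate's grip is squeezed in the fingers and the safety catch lifted, the gate still nearly shut (contact force between the fingers and safety above 1 N and contact force between the fingers and gate_c9 above 1 N and value of joint safety_lift above 0.22 rad and value of joint gate_angle below 0.25 rad), for 0.1 s.
3. the gate has been swung past its detent (value of joint gate_angle above 1.36 rad), for 0.1 s.
At the end, for the whole second after the job is handed in: The gate stands at 1.5 rad or more (square to the front, less 4 degrees, or wider), still (under 0.15 rad/s), its grip squeezed between the fingers (safety catch at 0.22 rad or more, more than 1 N on both post and plate); tube rack, stapler and jar within 20 mm of where they were (value of joint gate_angle above 1.5 rad and velocity of joint gate_angle between -0.15 and 0.15 rad/s and contact force between the fingers and safety above 1 N and contact force between the fingers and gate_c9 above 1 N and value of joint safety_lift above 0.22 rad and distance of each of tube_rack, stapler, jar from where it was at the start of the episode below 0.02 m); the arm keeps its last pose, push and grip.
It fails at once if the tube rack was moved by more than 20 mm (distance of tube_rack from where it was at the start of the episode above 0.02 m).
It fails at once if the stapler was moved by more than 20 mm (distance of stapler from where it was at the start of the episode above 0.02 m).
It fails at once if the jar was moved by more than 20 mm (distance of jar from where it was at the start of the episode above 0.02 m).
It also fails if it takes over 51 s, if anything falls off the work surface, if the arm or the gripper's body presses on something with over 40 N, if the wrist force passes 120 N, or if a joint passes its speed limit or range.

ROBOT

A 7-joint arm with a two-finger parallel gripper is mounted at the origin on the work surface. World frame = base frame: x ahead of the robot, y to its left, z up, the work surface at z = 0. Lengths are in mm, angles in rad, forces in N, time in s.
With the tool pointing down it reaches from about 400 to 875 mm from the base axis. Payload 4.4 kg.
Tool frame: the origin (TCP) lies at the very end of the fingers, on their centre line; the grasp point (between the pads) lies 19 mm behind it; z points along the fingers, y is the line along which they close (so a half turn about z gives the same grasp; the last joint's range is limited). The gripper opens to 85 mm and grips with 20 to 120 N. Pads are 22 mm wide; open, the fingers measure 114 mm over their backs; the gripper's body (76 mm by 85 mm) begins 54 mm behind the grasp point. The pads swing forward as they close: fully open they stand 13 mm farther back than shut.
Start: joints at [-1.266, 0.628, 0.038, 1.517, -0.027, 0.996, -0.02], TCP at [235.512, 605.848, 231.313] pointing down, gripper open.
Joint ranges: [-3.06, 3.06], [-0.37, 2.12], [-1.25, 1.32], [0.18, 2.47], [-1.1, 4.24], [0.23, 1.98], [-2.94, 2.94]. Speed limits (rad/s): [2.57, 2.57, 3.14, 3.14, 3.14, 3.14, 3.14].

INTERFACE

Orientations are given as [roll, pitch, yaw] about the fixed x, y, z axes, in that order (R = Rz(yaw) Ry(pitch) Rx(roll)).
In Python, from cell import read_state, get_image, camera_info, finish_job gives the robot as it stands.
- The arm moves only by the tool play_rows, never from a script. Its argument "deltas" is one flat list of numbers, 7 for each row, row after row: the shift along the tool's x, y, z in mm, then the turn, a rotation vector about the tool's x, y, z in rad, then the opening, from 0 (shut) to 1 (fully open). In form: [dx, dy, dz, ax, ay, az, grip, dx, dy, dz, ax, ay, az, grip, ...]. A call has 1 to 10 rows; each row is the pose to reach, as a shift and turn from the pose commanded when the call began, along the tool's axes at that moment; what a row does not reach only later rows make up. A row lasts 1/8 s, in which the tool goes at most 62.5 mm and 10.7 degrees, less where a joint would pass 70% of its speed; a pose out of reach is approached as far as the arm can. A call with a gripper value outside its range is refused whole. The fingers move at their own pace and stop on an object; the grip force is fixed at half the most. Time passes only in rows, so rows that repeat a pose let the fingers close. It gives the time, the measured TCP pose, the force, the opening and the grip force at its end, in the units of the state.
- read_state(): the state, without advancing time (a new reading comes with each control period).
- get_image(name): name is "side" or "top"; returns the picture (400x640x3 uint8, red, green, blue); there is no depth.
- camera_info(name): a dict with "fx", "fy", "cx", "cy" (pixels), "distortion" ([k1, k2, p1, p2, k3] as OpenCV has them; the pictures are not rectified), "T" (4x4, takes a point from camera to world coordinates). Camera axes: x right, y down, z forward; pixel columns grow to the right and rows downward; lengths in mm; the calibration is good to about 2 mm. A picture is of the moment at which its call begins. camera_info takes no time and is no camera call.
- finish_job(): hands the job in; it is judged then, once.
The state is a dict: "clock": time; "qpos": joint angles; "qd": joint speeds; "tau": joint torques, N m; "eef_pos": TCP position; "tool_rot": TCP orientation; "force": force on the tool from outside, world axes, zero at the start; "torque": the same for the moment, N m; "width": finger opening in mm; "gripper_force": force on a finger pad.
Only numpy, scipy, OpenCV 4.12 (cv2) and the standard library are available. Lean on these libraries where they do the work, as an engineer would, in place of code of your own. Each camera call takes 0.05 s, during which the arm holds its last target. There are 200 camera calls.

## Working session

There is one attempt and no reset: what is moved stays moved. The work goes in short steps, Python scripts to look and compute and a tool call to move; the robot and the scene stay as the last step left them, time stands still between calls to the robot, and variables do not carry over. Pictures are saved under pics/ and viewed, at most 10 in all, crops included, and the job is handed in when it is done.

Besides the shell and the picture viewer there is one more tool, called by a JSON object that holds its "fn" and its "kwargs". play_rows: Moves the arm, as the interface text tells. Its arguments: {"type":"object","properties":{"deltas":{"type":"array"}},"required":["deltas"]}

```bash
mkdir -p pics; python3 - <<'E'
from cell import *
import cv2,numpy as np
np.set_printoptions(precision=3,suppress=True)
for n in("side","top"):
    cv2.imwrite(f"pics/{n}0.png",get_image(n)[:,:,::-1]); print(n,camera_info(n))
print(read_state())
E
```

```text
side {'fx': 466.5829105319597, 'fy': 466.5829105319597, 'cx': 317.4442549282641, 'cy': 206.87480545763876, 'distortion': array([-0.086,  0.   ,  0.   ,  0.   ,  0.   ]), 'T': array([[   0.793,    0.361,   -0.491, 1286.783],
       [   0.609,   -0.464,    0.643, -986.142],
       [   0.005,   -0.809,   -0.588, 1049.65 ],
       [   0.   ,    0.   ,    0.   ,    1.   ]])}
top {'fx': 397.82912513957535, 'fy': 397.82912513957535, 'cx': 313.40449073464185, 'cy': 197.25273108919558, 'distortion': array([-0.047,  0.   ,  0.   ,  0.   ,  0.   ]), 'T': array([[  -0.01 ,   -0.987,    0.158,  361.382],
       [  -1.   ,    0.012,    0.008,    3.804],
       [  -0.01 ,   -0.158,   -0.987, 1279.308],
       [   0.   ,    0.   ,    0.   ,    1.   ]])}
{'clock': 0.1, 'qpos': array([-1.266,  0.629,  0.038,  1.518, -0.027,  0.996, -0.02 ]), 'qd': array([-0.   , -0.002, -0.002, -0.002,  0.001, -0.001,  0.   ]), 'tau': array([  0.003, -56.454,   1.23 , -19.398,   0.011,   0.005,   0.   ]), 'eef_pos': array([235.3  , 605.32 , 230.501]), 'tool_rot': array([-3.14 ,  0.   ,  2.771]), 'force': array([-0.793,  1.323, -0.711]), 'torque': array([-0.035, -0.042, -0.021]), 'gripper_force': 0.0, 'width': 85.30400570140804}
```

View pics/side0.png

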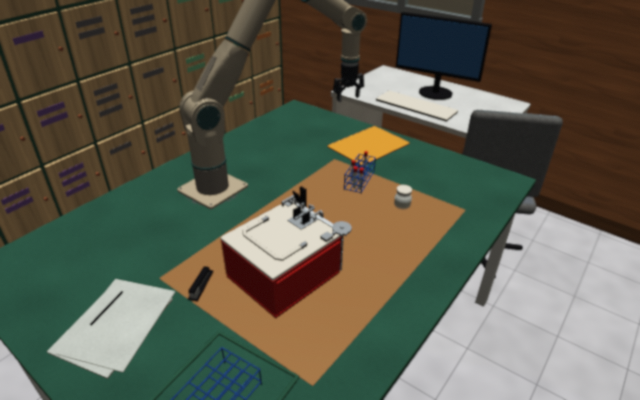

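View pics/top0.png

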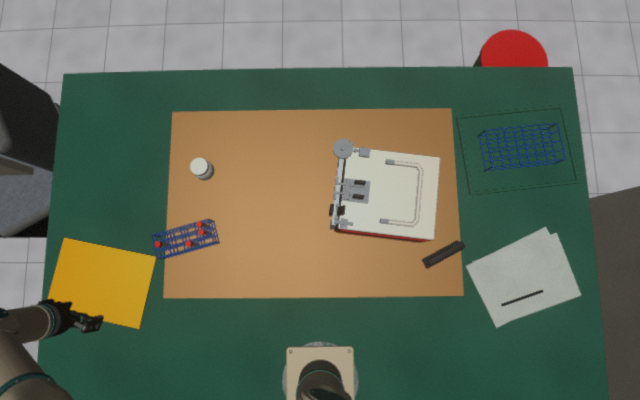

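The top view shows the carrier around pixels (335-440, 148-240). Its front faces image left (world +y) and the hinge disc is at (343,148). The jar is at (201,168), the rack at (186,238) and the stapler at (443,254). I'll zoom in next.

```bash
python3 - <<'E'
import cv2
t=cv2.imread("pics/top0.png")[135:250,320:450]; s=cv2.imread("pics/side0.png")[180:320,215:360]
a=cv2.resize(t,None,fx=6,fy=5.0,interpolation=cv2.INTER_CUBIC) if 0 else cv2.resize(t,None,fx=5,fy=5,interpolation=cv2.INTER_CUBIC)
cv2.imwrite("pics/tz.png",a)
b=cv2.resize(s,None,fx=4,fy=4,interpolation=cv2.INTER_CUBIC); cv2.imwrite("pics/sz.png",b)
E
```

```text
(no output)
```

View pics/tz.png

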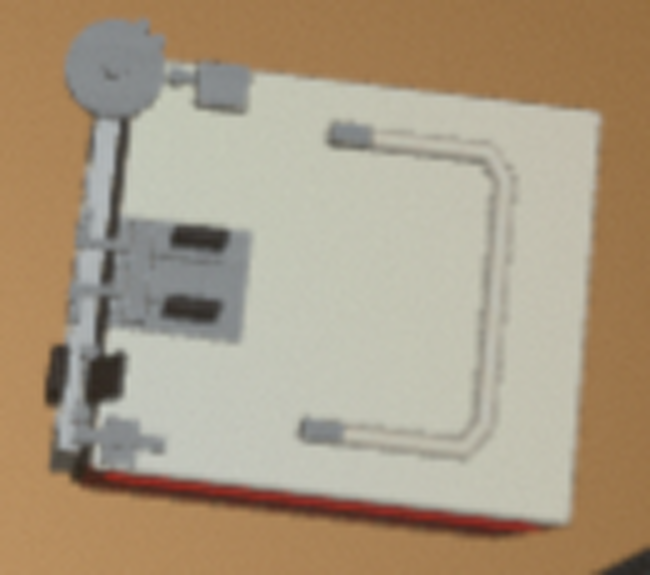

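View pics/sz.png

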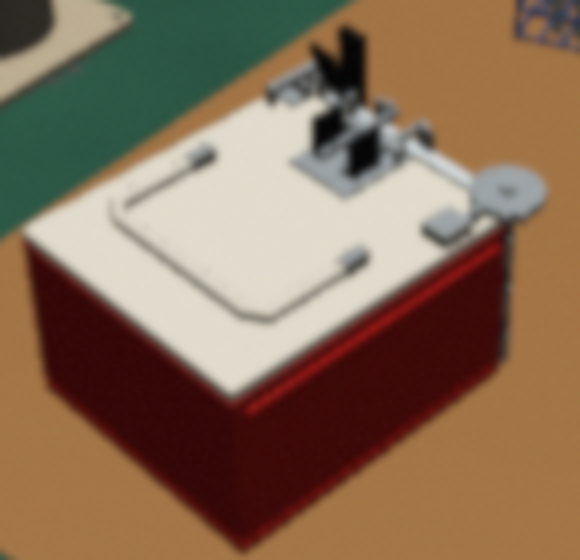

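The crops show the roof corners, tabs, grip post and plate, and hinge disc clearly. Next is fitting the carrier pose.

```bash
cat >h.py <<'E'
from cell import *
import cv2,numpy as np
from scipy.optimize import least_squares
from scipy.spatial.transform import Rotation as Ro
np.set_printoptions(precision=3,suppress=True)
def proj(n,P):
    c=camera_info(n);T=np.linalg.inv(c["T"]);K=np.array([[c["fx"],0,c["cx"]],[0,c["fy"],c["cy"]],[0,0,1]])
    return cv2.projectPoints(np.array(P,float),cv2.Rodrigues(T[:3,:3])[0],T[:3,3],K,c["distortion"])[0][:,0]
def car(p,P):
    P=np.atleast_2d(np.array(P,float));a=p[2];c,s=np.cos(a),np.sin(a)
    return np.c_[p[0]+c*P[:,0]-s*P[:,1],p[1]+s*P[:,0]+c*P[:,1],P[:,2]]
E
python3 - <<'E'
from h import *
Tp=[[270,120,170],[270,-120,170],[45,12,203],[45,-28,203],[-12,108,185]]
Tu=np.array([[600,113],[570,524],[201,238],[193,308],[114,68]]);Tu=[320,135]+(Tu+.5)/5-.5
Sp=[[270,120,170],[270,-120,170],[270,120,0],[270,-120,0]]
Su=np.array([[234,398],[25,232],[243,550],[50,388]]);Su=[215,180]+(Su+.5)/4-.5
f=lambda p:np.r_[(proj("top",car(p,Tp))-Tu).ravel(),(proj("side",car(p,Sp))-Su).ravel()]
r=least_squares(f,[570,0,-1.6],loss='soft_l1',x_scale=[100,100,1]);print(r.x,f(r.x).reshape(-1,2))
p=r.x
print("catch",car(p,[45,-8,196]),"grip",car(p,[-16,-74,206]),"hinge",car(p,[-12,108,170]))
# objects
for n,u in(("jar",(201,168)),("rack",(186,238)),("stapler",(443,254))):
    g=least_squares(lambda q:(proj("top",[[q[0],q[1],60]])-u).ravel(),[500,0]);print(n,g.x)
E
```

```text
[569.379 -67.717  -1.7  ] [[-0.07  -0.66 ]
 [ 0.002  0.347]
 [-0.559 -0.38 ]
 [-0.428 -0.154]
 [-0.389 -0.339]
 [-0.608 -1.415]
 [-1.3   -1.02 ]
 [ 0.333  2.827]
 [-1.069  1.258]]
catch [[ 555.641 -111.309  196.   ]] grip [[498.061 -42.305 206.   ]] hinge [[678.025 -69.749 170.   ]]
jar [654.676 368.688]
rack [434.291 407.787]
stapler [ 377.312 -378.509]
```

```bash
cat >>h.py <<'E'
P=[569.4,-67.7,-1.70]
def down(psi): return Ro.from_euler("xyz",[np.pi,0,psi])
def delta(pos,psi,start=None):
    "delta from the current (or given) pose to tool-down pose at yaw psi"
    s=read_state();p0,R0=start or (s["eef_pos"],Ro.from_euler("xyz",s["tool_rot"]))
    return np.r_[R0.inv().apply(np.array(pos)-p0),(R0.inv()*down(psi)).as_rotvec()]
E
python3 - <<'E'
from h import *
c=car(P,[45,-8,196])[0]
print(delta([c[0],c[1],300],P[2]+np.pi))
E
```

```text
[-558.268 -551.939  -68.575   -0.001    0.001    1.329]
```

{"fn": "play_rows", "kwargs": {"deltas": [-558,-552,-69,0,0,1.33,1,-558,-552,-69,0,0,1.33,1,-558,-552,-69,0,0,1.33,1,-558,-552,-69,0,0,1.33,1,-558,-552,-69,0,0,1.33,1,-558,-552,-69,0,0,1.33,1,-558,-552,-69,0,0,1.33,1,-558,-552,-69,0,0,1.33,1,-558,-552,-69,0,0,1.33,1,-558,-552,-69,0,0,1.33,1]}}

```text
clock: 1.35
eef_pos: [489.8, 35.7, 286.1]
tool_rot: [-3.141, -0.0, 1.441]
force: [1.1, 0.7, -0.1]
width: 85.3
gripper_force: 0.0
```

```bash
python3 - <<'E'
from h import *
c=car(P,[45,-8,196])[0]
print(delta([c[0],c[1],300],P[2]+np.pi),read_state())
E
```

```text
[-137.267   84.326  -13.929   -0.      -0.      -0.   ] {'clock': 1.35, 'qpos': array([-0.492,  0.367,  0.5  ,  1.885, -0.215,  0.942, -0.023]), 'qd': array([ 1.004,  0.191,  0.081, -0.414, -0.102,  0.249,  1.07 ]), 'tau': array([ -4.029, -40.127,   4.915, -16.091,   0.31 ,   0.007,  -1.121]), 'eef_pos': array([489.774,  35.718, 286.129]), 'tool_rot': array([-3.141, -0.   ,  1.441]), 'force': array([ 1.07 ,  0.743, -0.061]), 'torque': array([ 0.029, -0.064,  0.023]), 'gripper_force': 0.0, 'width': 85.32177023370748}
```

{"fn": "play_rows", "kwargs": {"deltas": [-125,80,-10,0,0,0,1,-125,80,-10,0,0,0,1,-125,80,-10,0,0,0,1,-125,80,-10,0,0,0,1,-125,80,-10,0,0,0,1]}}

```text
clock: 1.98
eef_pos: [551.9, -95.4, 295.5]
tool_rot: [-3.14, -0.001, 1.442]
force: [0.0, 0.5, 0.4]
width: 85.2
gripper_force: 0.0
```

```bash
python3 - <<'E'
from h import *
c=car(P,[45,-8,196])[0]
print(delta([c[0],c[1],300],P[2]+np.pi),read_state()["force"])
cv2.imwrite("pics/t2.png",cv2.resize(get_image("top")[120:260,310:460,::-1],None,fx=4,fy=4,interpolation=cv2.INTER_CUBIC))
E
```

```text
[-15.269   5.788  -4.543  -0.002  -0.001   0.   ] [0.013 0.455 0.4  ]
```

View pics/t2.png

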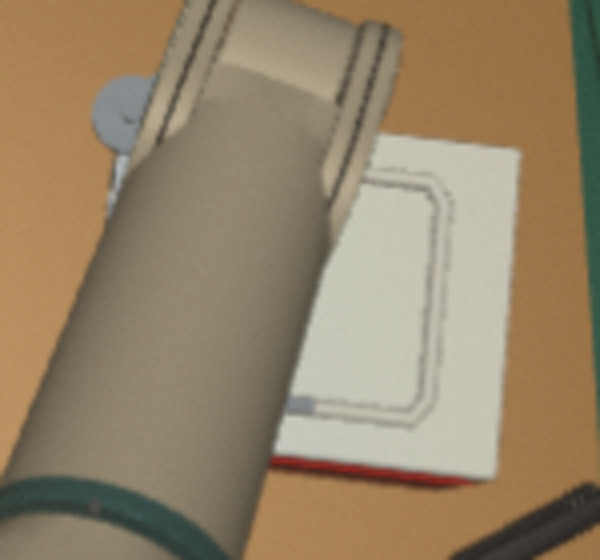

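The arm hides the catch in the top view, so I'll lower to just above the tabs and check with the side camera.

{"fn": "play_rows", "kwargs": {"deltas": [-15,6,-4,0,0,0,1,-15,6,45,0,0,0,1,-15,6,75,0,0,0,1,-15,6,75,0,0,0,1,-15,6,75,0,0,0,1]}}

```text
clock: 2.65
eef_pos: [557.5, -113.2, 222.4]
tool_rot: [3.139, 0.0, 1.441]
force: [-0.1, 0.8, 1.1]
width: 85.4
gripper_force: 0.0
```

```bash
python3 - <<'E'
from h import *
c=car(P,[45,-8,196])[0]
print(delta([c[0],c[1],183],P[2]+np.pi),read_state()["force"])
cv2.imwrite("pics/s2.png",cv2.resize(get_image("side")[150:270,240:370,::-1],None,fx=5,fy=5,interpolation=cv2.INTER_CUBIC))
print(([[240,150]],(proj("side",car(P,[[45,12,210],[45,-28,210],[45,-8,196],[-16,-74,229]]))-[240,150])*5))
E
```

```text
[ 1.665 -2.135 39.385  0.002  0.    -0.001] [-0.117  0.796  1.068]
([[240, 150]], array([[326.395, 313.872],
       [281.08 , 286.046],
       [303.923, 318.319],
       [301.483, 191.509]]))
```

View pics/s2.png

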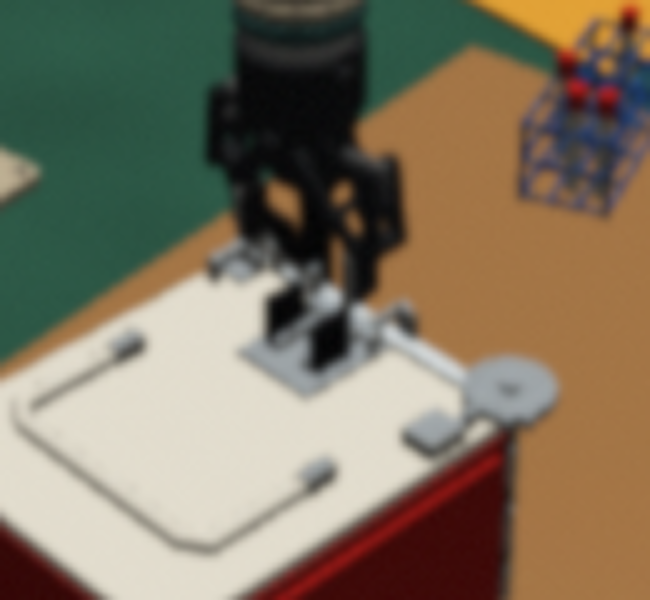

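Tab tops appear at about (330,315) and (285,292), under 1 px from the prediction, and the fingers straddle them. I'll descend and pinch.

{"fn": "play_rows", "kwargs": {"deltas": [2,-2,15,0,0,0,1,2,-2,30,0,0,0,1,2,-2,38,0,0,0,1,2,-2,38,0,0,0,1,2,-2,38,0,0,0,0.5,2,-2,38,0,0,0,0.35,2,-2,38,0,0,0,0.2,2,-2,38,0,0,0,0.2,2,-2,38,0,0,0,0.2]}}

```text
clock: 3.82
eef_pos: [558.4, -111.8, 185.5]
tool_rot: [3.133, 0.001, 1.441]
force: [4.6, -2.8, 7.6]
width: 23.2
gripper_force: 59.3
```

```bash
python3 - <<'E'
from h import *
s=read_state();print(s["force"],s["width"],s["gripper_force"])
cv2.imwrite("pics/s3.png",cv2.resize(get_image("side")[150:270,240:370,::-1],None,fx=5,fy=5,interpolation=cv2.INTER_CUBIC))
E
```

```text
[ 4.617 -2.774  7.56 ] 23.20149570221919 59.26949501037598
```

View pics/s3.png

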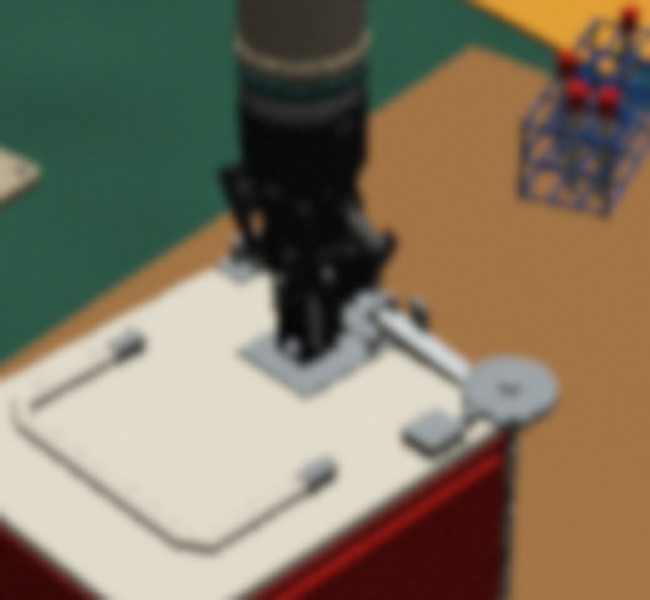

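Both tabs are pinched (23 mm, 59 N) and the gate bar has moved outward. It now runs from about (370,310) to (460,370). I'll release, rise, then locate the grip.

{"fn": "play_rows", "kwargs": {"deltas": [0,0,0,0,0,0,0.2,0,0,0,0,0,0,0.2,0,0,0,0,0,0,1,0,0,0,0,0,0,1,0,0,0,0,0,0,1,0,0,-40,0,0,0,1,0,0,-90,0,0,0,1,0,0,-110,0,0,0,1,0,0,-110,0,0,0,1]}}

```text
clock: 5.0
eef_pos: [555.0, -110.5, 294.3]
tool_rot: [3.139, -0.0, 1.441]
force: [0.8, -0.2, -0.7]
width: 85.5
gripper_force: 0.0
```

```bash
cat >>h.py <<'E'
def gate(th,v):
    "point in gate frame (from hinge axis; shut=carrier axes) -> world"
    v=np.atleast_2d(np.array(v,float));c,s=np.cos(th),np.sin(th)
    return car(P,np.c_[-12+c*v[:,0]+s*v[:,1],108-s*v[:,0]+c*v[:,1],v[:,2]])
def gpsi(th): return P[2]-th+np.pi/2+np.pi
E
python3 - <<'E'
from h import *
s=read_state();print(s["eef_pos"],s["tool_rot"],s["width"])
g=gate(.11,[-4,-182,206])[0];print(g,gpsi(.11))
print(delta([g[0],g[1],290],gpsi(.11)))
E
```

```text
[ 555.042 -110.527  294.267] [ 3.139 -0.     1.441] 85.50929293069747
[502.176 -22.708 206.   ] 2.9023889803846896
[ 80.225 -63.811   4.154   0.002   0.001  -1.462]
```

{"fn": "play_rows", "kwargs": {"deltas": [80,-64,4,0,0,-1.46,1,80,-64,4,0,0,-1.46,1,80,-64,4,0,0,-1.46,1,80,-64,4,0,0,-1.46,1,80,-64,4,0,0,-1.46,1,80,-64,4,0,0,-1.46,1,80,-64,4,0,0,-1.46,1,80,-64,4,0,0,-1.46,1,80,-64,4,0,0,-1.46,1,80,-64,4,0,0,-1.46,1]}}

```text
clock: 6.25
eef_pos: [501.0, -22.8, 288.2]
tool_rot: [-3.141, -0.002, 2.898]
force: [0.0, -0.0, 0.0]
width: 85.4
gripper_force: 0.0
```

```bash
python3 - <<'E'
from h import *
s=read_state();print(s["qpos"],s["force"],s["tool_rot"])
g=gate(.11,[-4,-182,206])[0]
print(delta([g[0],g[1],240],gpsi(.11)))
cv2.imwrite("pics/s4.png",cv2.resize(get_image("side")[140:270,235:375,::-1],None,fx=5,fy=4.6,interpolation=cv2.INTER_CUBIC) if 0 else cv2.resize(get_image("side")[150:265,235:375,::-1],None,fx=5,fy=5,interpolation=cv2.INTER_CUBIC))
for th in(0,.11):print(th,((proj("side",gate(th,[[-13,-182,229],[0,-108,166],[0,-182,206],[10,-182,226]]))-[235,150])*5))
E
```

```text
[-0.117  0.352  0.146  1.849 -0.062  0.947  1.383] [ 0.045 -0.036  0.044] [-3.141 -0.002  2.898]
[-1.172  0.369 48.183 -0.    -0.002 -0.004]
0 [[336.79  185.979]
 [404.212 323.713]
 [322.514 223.966]
 [310.404 204.141]]
0.11 [[362.075 175.431]
 [418.22  316.228]
 [346.342 212.268]
 [333.48  191.728]]
```

View pics/s4.png

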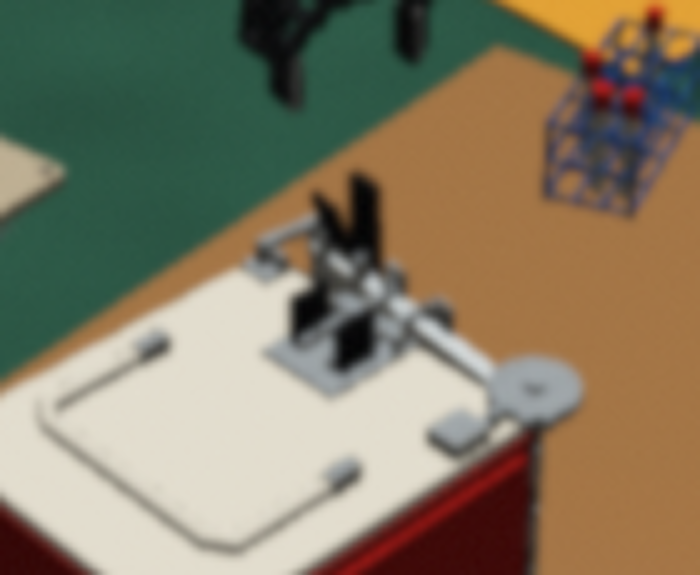

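The gate is on its safety catch: the post top is at (366,178) against (362,175) predicted for 0.11 rad. I'll descend over the grip and squeeze.

{"fn": "play_rows", "kwargs": {"deltas": [-1,0,40,0,0,0,1,-1,0,80,0,0,0,1,-1,0,100,0,0,0,1,-1,0,100,0,0,0,1,-1,0,100,0,0,0,0.6,-1,0,100,0,0,0,0.4,-1,0,100,0,0,0,0.2,-1,0,100,0,0,0,0.2,-1,0,100,0,0,0,0.2,-1,0,100,0,0,0,0.2]}}

```text
clock: 7.55
eef_pos: [503.9, -23.7, 191.0]
tool_rot: [-3.141, 0.004, 2.901]
force: [-0.1, 0.5, 8.8]
width: 23.6
gripper_force: 62.0
```

```bash
python3 - <<'E'
from h import *
s=read_state();print(s["force"],s["torque"],s["width"],s["gripper_force"])
# rows along the arc from th=.11, relative to pose now; 
R0=Ro.from_euler("xyz",s["tool_rot"]);g0=gate(.11,[-4,-182,187])[0]
for d in np.arange(.08,.81,.08):
    g=gate(.11+d,[-4,-182,187])[0]
    print(d,np.r_[R0.inv().apply(g-g0).round(1),-0,0,d])
E
```

```text
[-0.068  0.464  8.809] [-1.577  0.608 -0.206] 23.61215535985248 61.97071194648743
0.08 [-0.9  14.5  -0.    0.    0.    0.08]
0.16 [-2.9  28.9   0.    0.    0.    0.16]
0.24 [-6.1  43.2   0.    0.    0.    0.24]
0.32 [-10.4   57.1    0.     0.     0.     0.32]
0.4 [-15.8  70.6   0.    0.    0.    0.4]
0.48000000000000004 [-22.3   83.6    0.1    0.     0.     0.48]
0.5599999999999999 [-29.8   96.1    0.1    0.     0.     0.56]
0.64 [-38.2  108.     0.1    0.     0.     0.64]
0.72 [-47.6  119.1    0.1    0.     0.     0.72]
0.7999999999999999 [-57.9 129.4   0.2   0.    0.    0.8]
```

The grip is squeezed to 23.6 mm at 62 N on both sides. I'll swing the gate along its arc.

{"fn": "play_rows", "kwargs": {"deltas": [-0.9,14.5,0,0,0,0.08,0.2,-2.9,29,0,0,0,0.16,0.2,-6.1,43.2,0,0,0,0.24,0.2,-10.4,57,0,0,0,0.32,0.2,-15.8,70.6,0,0,0,0.4,0.2,-22.3,83.6,0,0,0,0.48,0.2,-29.8,96,0,0,0,0.56,0.2,-38.2,108,0,0,0,0.64,0.2,-47.6,119,0,0,0,0.72,0.2,-57.9,129.4,0,0,0,0.8,0.2]}}

```text
clock: 8.8
eef_pos: [591.0, 88.1, 191.1]
tool_rot: [3.141, 0.003, 2.1]
force: [3.1, -2.4, 7.5]
width: 23.5
gripper_force: 62.8
```

```bash
python3 - <<'E'
from h import *
s=read_state();print(s["force"],s["torque"],s["width"],s["gripper_force"],s["qpos"])
h=car(P,[-12,108,170])[0];d=s["eef_pos"]-h;print("radius",np.hypot(d[0],d[1]),"theta",P[2]+np.pi/2+np.pi-np.arctan2(d[1],d[0])-.02, "by yaw",gpsi(0)-s["tool_rot"][2], gate(.91,[-4,-182,187]))
E
```

```text
[ 3.074 -2.4    7.539] [-1.836  1.008  0.302] 23.546336643153218 62.777005434036255 [-0.421  0.623  0.361  1.722 -0.277  0.846  0.591]
radius 180.19676649555754 theta 0.9173141398819573 by yaw 0.912473351060548 [[589.237  89.197 187.   ]]
```

The gate follows well at θ≈0.91, in the detent. I'll repeat the same arc and then hold.

{"fn": "play_rows", "kwargs": {"deltas": [-0.9,14.5,0,0,0,0.08,0.2,-2.9,29,0,0,0,0.16,0.2,-6.1,43.2,0,0,0,0.24,0.2,-10.4,57,0,0,0,0.32,0.2,-15.8,70.6,0,0,0,0.4,0.2,-22.3,83.6,0,0,0,0.48,0.2,-29.8,96,0,0,0,0.56,0.2,-38.2,108,0,0,0,0.64,0.2,-47.6,119,0,0,0,0.72,0.2,-57.9,129.4,0,0,0,0.8,0.2]}}

```text
clock: 10.05
eef_pos: [731.5, 104.4, 191.2]
tool_rot: [3.14, -0.0, 1.301]
force: [2.3, -1.5, 5.7]
width: 23.4
gripper_force: 63.6
```

{"fn": "play_rows", "kwargs": {"deltas": [0,0,0,0,0,0,0.2,0,0,0,0,0,0,0.2,0,0,0,0,0,0,0.2,0,0,0,0,0,0,0.2,0,0,0,0,0,0,0.2,0,0,0,0,0,0,0.2]}}

```text
clock: 10.8
eef_pos: [731.2, 104.6, 191.2]
tool_rot: [3.14, -0.001, 1.304]
force: [2.4, -1.1, 5.9]
width: 23.7
gripper_force: 63.8
```

```bash
python3 - <<'E'
from h import *
s=read_state();print(s["force"],s["torque"],s["width"],s["gripper_force"],s["qd"])
h=car(P,[-12,108,170])[0];d=s["eef_pos"]-h;print("radius",np.hypot(d[0],d[1]),"theta",P[2]+np.pi/2+np.pi-np.arctan2(d[1],d[0])-.02,"by yaw",gpsi(0)-s["tool_rot"][2])
cv2.imwrite("pics/s5.png",cv2.resize(get_image("side")[110:270,225:425,::-1],None,fx=3.5,fy=3.5,interpolation=cv2.INTER_CUBIC))
E
```

```text
[ 2.417 -1.093  5.859] [-0.043  1.298  0.764] 23.703536885717746 63.84032607078552 [-0.     0.    -0.     0.001 -0.002 -0.001 -0.002]
radius 182.18115287090117 theta 1.7174218418120413 by yaw 1.7088158387498398
```

View pics/s5.png

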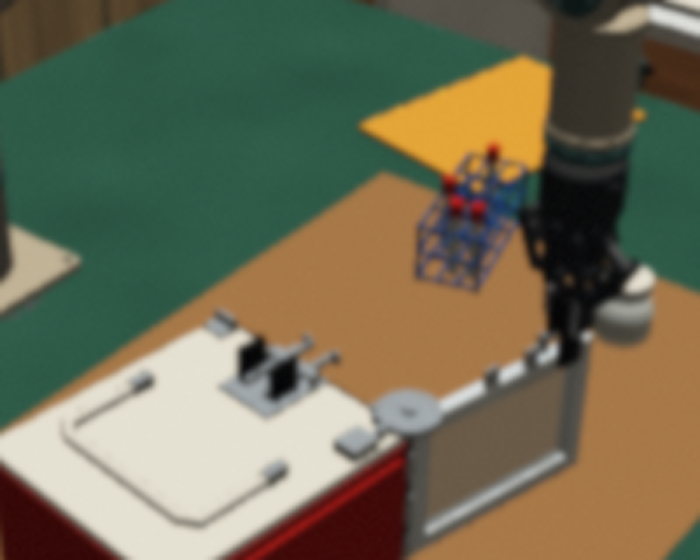

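The gate stands wide open, running from (410,420) to (580,340), with the grip in the hand. The rack and jar are undisturbed.

```bash
python3 -c "
from cell import *
print(finish_job())"
```

```text
the job is handed in; nothing more can be done
None
```

The job is handed in: the gate is held still at about 1.71 rad with its grip squeezed (about 64 N), at roughly 11 s of the 51 s allowed; the rack and jar looked untouched in the last picture, and the stapler was out of that view, but the arm never went near it.

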